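# Seat the display turntable's platter on its drive pin

## Robot

A 6-joint arm with a two-finger parallel gripper is mounted at the origin on the work surface. World frame = base frame: x ahead of the robot, y to its left, z up, the work surface at z = 0. Lengths are in mm, angles in rad, forces in N, time in s.
With the tool pointing down it reaches from about 375 to 925 mm from the base axis. Payload 5.7 kg.
Tool frame: the origin (TCP) lies at the very end of the fingers, on their centre line; the grasp point (between the pads) lies 19 mm behind it (grasp_offset is the distance from the TCP to the grasp point, in mm); z points along the fingers, y is the direction in which the jaws open and shut (so a half turn about z gives the same grasp; the last joint's range is limited). The gripper opens to 88 mm and grips with 3 to 60 N. Pads are 20 mm wide; open, the fingers measure 115 mm over their backs; the gripper's body (75 mm by 178 mm) begins 61 mm behind the grasp point.
Start: joints at [-1.301, 0.359, 1.51, -0, 1.272, -0.115], TCP at [225.207, -556.097, 222.623] pointing down, gripper open.
Joint ranges: [-2.97, 2.97], [-1.01, 2.36], [0.21, 2.38], [-0.96, 4.11], [0.2, 2.71], [-2.98, 2.98]. Speed limits (rad/s): [2.39, 2.39, 3.14, 3.14, 3.14, 3.14].

## Interface

Orientations are given as a rotation vector (axis times angle).
In Python, from station import movep, move_linear, movej, command_gripper, hold, inverse_kinematics, get_state, capture, MotionError, hand_in, grasp_offset gives the robot as it stands. The module is installed in compiled form; this text tells all that it offers. Calls block until the motion is done:
- movep(position, orientation): joint-space move of the TCP to a pose.
- move_linear(position, feed=150, frame=None, guard=None): straight line of the TCP; frame=None keeps the orientation; feed is the mean speed in mm/s. With guard (N) it stops when the force on the tool has changed by that much, and returns True; else False.
- movej(angles): joint-space move.
- command_gripper(opening): finger opening in mm; the grip force is fixed at half the most; returns when the fingers have stopped.
- hold(seconds).
- inverse_kinematics(position, orientation): joint angles nearest the present ones, or None.
- get_state(): the state.
- capture(name): name is "scene" or "side" or "wrist"; returns a dict with "pixels" (420x560x3 uint8, red, green, blue), "mtx" (3x3 intrinsics, pixels), "world_to_cam" (4x4, takes a point from world to camera coordinates); the wrist camera has in their place "T_tool_cam" (4x4, takes a point from camera to tool coordinates, whose origin is the TCP and whose axes are the flange's). Camera axes: x right, y down, z forward; pixel columns grow to the right and rows downward; lengths in mm; the calibration is good to about 2 mm. A picture is of the moment at which its call begins: read the wrist's pose just before it. There is no depth.
A pose or a line that the arm cannot do raises MotionError and nothing moves.
- hand_in(): hands the job in, once; it reports no verdict.
The state is a dict: "time_s": time; "joint_positions": joint angles; "dq": joint speeds; "tau": joint torques, N m; "eef_pos": TCP position; "tcp_rot": TCP orientation; "wrist_force": force on the tool from outside, world axes, zero at the start; "ft_torque": the same for the moment, N m; "grip_width": finger opening in mm.
Only numpy, scipy, OpenCV 4.12 (cv2) and the standard library are available. Lean on these libraries where they do the work, as an engineer would, in place of code of your own. Each camera call takes 0.05 s, during which the arm holds its last target. There are 200 camera calls.

## Task

The round white platter of the motorised display turntable has been laid back on its hub but is not yet engaged, so it stands a little proud. With a fingertip, turn the platter round (for instance by pushing one of its pegs) until the notch in its rim lies over the brass drive pin, then press it down at the blue hub until it is fully home and level. Do not lift the platter, and leave the souvenirs around it where they stand.

Things in the scene. Friction and masses are not known exactly. Their poses are not given: they have to be found in the camera images.
- turntable: Black round drum of a display turntable, 188 mm across and 39 mm high, fixed to the counter (it does not move). Origin: centre of its underside on the counter. +z up; its +x points from the centre to the drive pin. A metal spigot stands up in its centre, hidden inside the platter's hub. With the motor off the drive pin does not move.
- pin (a point): Brass drive pin of the turntable, 10 mm thick, lying radially on the drum from 63 to 86 mm out from the centre; its outer 10 mm can be seen beyond the platter's rim. The point is on top of its round back, 70 mm from the centre, 45 mm above the counter.
- platter: Loose white round platter with blue pattern, 152 mm across, 8 mm thick, about 0.4 kg, lying level on the turntable. Origin: centre of its underside; +z up; +x points to the notch. A push of a few newtons on a peg turns it about the spigot; it stays where it is left. Its underside is 46.5 mm above the counter as found (just clear of the pin), 40 mm when fully seated: 6.5 mm of travel.
- notch (a point): Middle of the notch in the platter's rim, 70 mm from its centre, level with its top face. The notch goes right through, 13 mm wide at its root (58 mm from the centre), 17 mm at the rim; a short orange line is painted just inboard of it. Seated, it stands over point pin; the platter can go home only within about 2 mm (0.03 rad) either way of this.
- hub (a point): Centre of the flat top of the platter's blue hub cap, the place to press: 40 mm across, 20 mm above the platter's underside (66.5 mm above the counter as found, 60 mm when seated). Going down is stiff (a gripping bush, about 8 to 12 N of press), and the platter stays down where it is pushed.
- peg0 (a point): Centre of the top of an upright peg fixed on the platter (carries the plate on show): steel with a black rubber tip, 14 mm across, 18 mm high above the platter's top face, 48 mm from the platter's centre, 60 degrees anticlockwise (seen from above) from the notch.
- peg1 (a point): The same, top of the peg opposite the notch (180 degrees).
- peg2 (a point): The same, top of the peg 300 degrees anticlockwise from the notch.
- tram: Bystander, loose: red and white model tram, 119 by 42 by 62 mm high, about 0.28 kg. Origin: centre of its underside, +x along its length.
- bell: Bystander, loose: yellow souvenir bell with a cockerel on top, 44 mm across, 80 mm high, 0.14 kg. Origin: centre of its foot.
- tin: Bystander, loose: round white and blue tin, 74 mm across, 24 mm high, 0.12 kg. Origin: centre of its underside.
Not all that is in view belongs to the job. Leave any brown look-alike of the platter alone. Several things look just like the turntable: the one meant starts farthest to the robot's left.

How it is judged:
By the outcome, as a careful person would: the job done as asked, in the order asked, and still so for the second after the job is handed in, with the robot touching nothing.
It also fails if it takes over 64 s, if anything falls off the work surface, if the arm or the gripper's body presses on something with over 40 N, if the wrist force passes 120 N, or if a joint passes its speed limit or range.

## Working session

There is one attempt and no reset: what is moved stays moved. The work goes in short steps, each a Python script; the robot and the scene stay as the last script left them, time stands still between calls to the robot, and variables do not carry over. Pictures are saved under pics/ and viewed, about 8 in all and at most 12, crops included, and the job is handed in when it is done.

```bash
mkdir -p pics
cat > h.py <<'E'
import numpy as np, cv2
from station import *
def snap(cam,name):
    s=get_state(); c=capture(cam)
    cv2.imwrite(f'pics/{name}.png',c['pixels'][:,:,::-1])
    if cam=='wrist':
        T=np.eye(4);T[:3,:3]=cv2.Rodrigues(np.array(s['tcp_rot'],float))[0];T[:3,3]=s['eef_pos']
        W=T@c['T_tool_cam']   # cam->world
    else: W=np.linalg.inv(c['world_to_cam'])
    np.savez(f'pics/{name}.npz',W=W,K=c['mtx'],px=c['pixels'])
    return c['pixels'],c['mtx'],W
def ray(K,W,uv,z):
    d=W[:3,:3]@np.linalg.solve(K,[uv[0],uv[1],1.]); o=W[:3,3]
    return o+d*(z-o[2])/d[2]
def proj(K,W,p):
    q=np.linalg.inv(W)@np.append(p,1.); q=K@q[:3]; return q[:2]/q[2]
def load(name):
    d=np.load(f'pics/{name}.npz'); return d['px'],d['K'],d['W']
E
python3 - <<'E'
from h import *
a,_,W1=snap('scene','scene0'); b,_,W2=snap('side','side0')
print(W1[:3,3],W2[:3,3],get_state()['tcp_rot'],get_state()['time_s'])
cv2.imwrite('pics/both.png',cv2.resize(np.vstack([a,b])[:,:,::-1],None,fx=.71,fy=.71))
E
```

```text
[1150.09525404   73.49203685  716.82328355] [ 428.40770543 -702.86124766  514.21068126] [-3.08202547e+00 -6.00329771e-01  2.01811659e-04] 0.1
```

View pics/scene0.png

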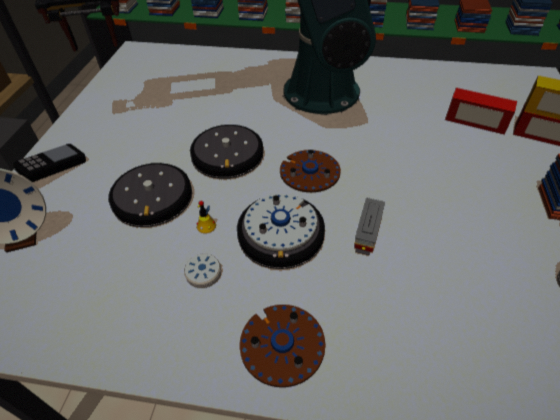

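The platter meant is the white one, with its hub near pixel (280,217) and the brass pin near (281,254). The tram is on its right (370,225) and the bell (205,218) and tin (203,270) on its left. I'll move to a wrist view above it.

Run:
```python
from h import *
px,K,W=load('scene0')
h=ray(K,W,(280.5,216),66.5); print('hub',h,'pin',ray(K,W,(281,254),42))
for n,u,z in [('tram',(370,205),62),('bell',(205,205),80),('tin',(203,265),24)]: print(n,ray(K,W,u,z))
c=capture('wrist'); print(c['T_tool_cam'].round(3)); print(c['mtx'])
s=get_state()
command_gripper(0)
T=c['T_tool_cam']
R=cv2.Rodrigues(np.array([np.pi,0,0]))[0]
# place camera above hub
o=R@T[:3,3]; a=R@T[:3,2]
zc=66.5+300-0
p=h.copy(); p[2]=0
cam=h-a*300/(-a[2]); tcp=cam-o
print(tcp, inverse_kinematics(tcp,[np.pi,0,0]))
movep(tcp,[np.pi,0,0])
px,K,W=snap('wrist','w0')
print(get_state()['time_s'],get_state()['joint_positions'],proj(K,W,h))
cv2.imwrite('pics/w0b.png',cv2.resize(px[:,:,::-1],None,fx=1.4,fy=1.4))
```

```text
hub [583.60190359 -30.48736493  66.5       ] pin [661.4351195  -17.34030277  42.        ]
tram [521.66890835 151.76052203  62.        ]
bell [ 587.74327372 -188.63310268   80.        ]
tin [ 697.92675685 -169.7232417    24.        ]
[[-1.00000e-03 -9.58000e-01 -2.86000e-01  7.77350e+01]
 [ 1.00000e+00 -1.00000e-03 -1.00000e-03 -1.70000e-01]
 [ 1.00000e-03 -2.86000e-01  9.58000e-01 -1.63184e+02]
 [ 0.00000e+00  0.00000e+00  0.00000e+00  1.00000e+00]]
[[304.88904759   0.         278.11781552]
 [  0.         304.88904759 209.78596936]
 [  0.           0.           1.        ]]
[595.28764386 -30.91708058 203.3158841 ] [-1.67735267e-01  3.70788804e-01  1.54279393e+00 -4.44089210e-16
  1.22800992e+00  1.40306106e+00]
3.8333 [-1.69063839e-01  3.70803324e-01  1.54267275e+00 -2.31579384e-04
  1.22796969e+00  1.40281733e+00] [276.9938564  209.74377239]
```

View pics/w0b.png

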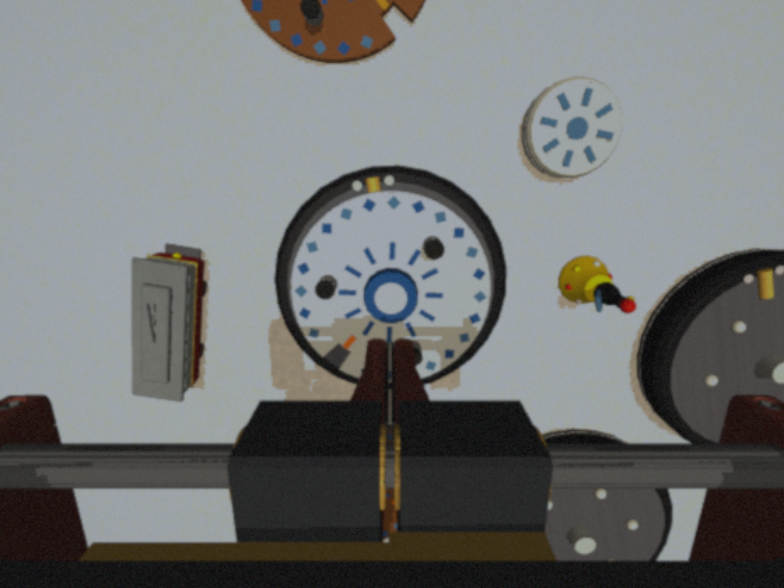

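The wrist view (1.4x scale) shows the hub at (389,297), the pin at (373,184) and the orange line and notch at about (345,348). Pegs are at (433,247), (326,288) and (412,350). The notch is about 130° anticlockwise of the pin, so I'll push peg2 clockwise. First I'll measure finely.

```bash
cat > meas.py <<'E'
from h import *
def blobs(m,amin=15):
    n,l,st,c=cv2.connectedComponentsWithStats(m.astype(np.uint8)); return [(c[i],st[i,4],l==i) for i in range(1,n) if st[i,4]>=amin]
def measure(name,hub0,dz=0,ex=None):
    """dz: how far the platter is down"""
    px,K,W=load(name); hsv=cv2.cvtColor(px,cv2.COLOR_RGB2HSV); H,S,V=[hsv[...,i].astype(int) for i in range(3)]
    at=lambda uv,z: ray(K,W,uv,z)[:2]
    rgn=lambda c,z,r0,r1: (lambda g:(g>r0)&(g<r1))(np.linalg.norm(G(z)-c,axis=2))
    uu,vv=np.meshgrid(np.arange(px.shape[1]),np.arange(px.shape[0]))
    D=np.stack([uu,vv,np.ones_like(uu)],-1)@np.linalg.inv(K).T@W[:3,:3].T
    G=lambda z:(W[:3,3]+D*((z-W[2,3])/D[...,2])[...,None])[...,:2]
    zh=66.5-dz
    m=(H>95)&(H<125)&(S>130)&rgn(np.array(hub0[:2]),zh,0,28)
    b=max(blobs(m),key=lambda t:t[1]); cnt=max(cv2.findContours(b[2].astype(np.uint8),cv2.RETR_EXTERNAL,cv2.CHAIN_APPROX_NONE)[0],key=len)
    e=cv2.fitEllipse(cv2.convexHull(cnt)); hub=at(e[0],zh)
    out={'hub':hub}
    ang=lambda p:np.degrees(np.arctan2(*(p-hub)[::-1])); 
    yel=(H>12)&(H<32)&(S>120)&(V>90)
    pins=blobs(yel&rgn(hub,44,73,92),8); out['pin']=[(ang(at(c,44)).round(1),np.linalg.norm(at(c,44)-hub).round(1),a) for c,a,_ in pins]
    org=(H>4)&(H<20)&(S>110)&(V>90)
    out['line']=[(ang(at(c,54.5-dz)).round(1),np.linalg.norm(at(c,54.5-dz)-hub).round(1),a) for c,a,_ in blobs(org&rgn(hub,54.5-dz,35,62),6)]
    pk=(V<75)&rgn(hub,72.5-dz,36,60)
    out['peg']=[(ang(at(c,72.5-dz)).round(1),np.linalg.norm(at(c,72.5-dz)-hub).round(1),a) for c,a,_ in blobs(pk,25)]
    return out
E
python3 - <<'E'
from meas import *
for k,v in measure('w0',[583.6,-30.5]).items(): print(k,v)
E
```

```text
hub [582.32399656 -32.1542439 ]
pin [(np.float64(9.0), np.float64(79.7), np.int32(95))]
line [(np.float64(142.0), np.float64(53.1), np.int32(49))]
peg [(np.float64(-39.6), np.float64(46.9), np.int32(162)), (np.float64(80.8), np.float64(46.9), np.int32(156)), (np.float64(-178.3), np.float64(46.7), np.int32(801)), (np.float64(138.0), np.float64(56.3), np.int32(69))]
```

```bash
cat > push.py <<'E'
from meas import *
from scipy.spatial.transform import Rotation as R
C=np.array([582.3,-32.2])
def pose(th,r=47.,z=62.):
    t=np.radians(th); p=[*(C+r*np.array([np.cos(t),np.sin(t)])),z]
    return p,(R.from_euler('z',t)*R.from_rotvec([np.pi,0,0])).as_rotvec()
def arc(a,b,r=47.,z=62.,feed=45,step=12,guard=25):
    n=max(1,int(np.ceil(abs(b-a)/step)))
    for th in np.linspace(a,b,n+1)[1:]:
        p,o=pose(th,r,z)
        if move_linear(p,feed=feed,frame=o,guard=guard): print('guard at',th,get_state()['wrist_force']); return False
    return True
def look(name,dz=0):
    Rv=np.array([np.pi,0,0]); T=np.array([77.735,-.17,-163.184]); a=np.array([-.286,0.,-.958]); 
    cam=np.array([*C,66.5-dz])-a*300/.958
    movep(cam-R.from_rotvec(Rv).apply(T),Rv); hold(.2)
    snap('wrist',name)
    for k,v in measure(name,C,dz).items(): print(k,[tuple(float(x) for x in q) for q in v] if k!='hub' else v)
E
python3 - <<'E'
from push import *
p,o=pose(121,z=120); movep(p,o)
p,o=pose(121); print(move_linear(p,feed=100,guard=15), get_state()['joint_positions'].__repr__())
ok=arc(121,-20); s=get_state(); print(ok,s['wrist_force'],s['time_s'])
if ok:
    p,o=pose(-14); move_linear(p,feed=60,frame=o)
    p[2]=110; move_linear(p,feed=150)
    look('w1')
    print(get_state()['time_s'])
E
```

```text
False array([-1.09229421e-01,  4.93125773e-01,  1.76274071e+00,  5.61692147e-07,
        8.85350622e-01, -6.50231014e-01])
True [ 0.2505673  -0.39281078  0.75446321] 10.75
hub [581.69390228 -33.09827624]
pin [(9.6, 80.0, 105.0)]
line [(22.4, 52.3, 11.0), (24.0, 46.5, 14.0)]
peg [(-37.8, 46.8, 162.0), (82.4, 46.9, 153.0), (-177.8, 46.6, 828.0)]
12.2083
```

View pics/w1.png

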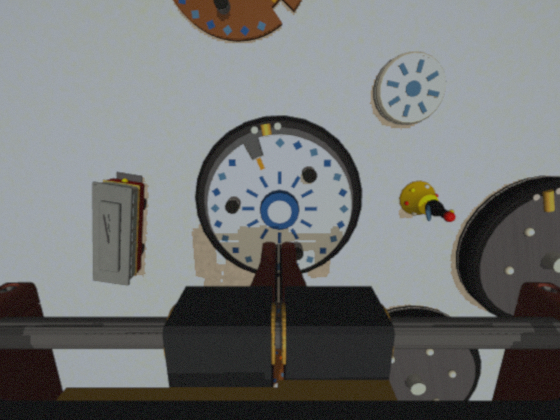

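The notch is at about (253,146) and the pin at (265,129), so about 13° of turn remains. The finger sits about 18° behind the peg, and the bystanders are undisturbed.

Run:
```python
from push import *
p,o=pose(-10,z=110); movep(p,o)
p,o=pose(-10); print(move_linear(p,feed=100,guard=15))
ok=arc(-10,-32.7,feed=30); hold(.2); s=get_state(); print(ok,s['wrist_force'],s['time_s'])
p,o=pose(-26); move_linear(p,feed=60,frame=o)
p[2]=110; move_linear(p,feed=150)
look('w2')
px=load('w2')[0]; cv2.imwrite('pics/w2c.png',cv2.resize(px[105:275,185:375,::-1],None,fx=3.4,fy=3.4,interpolation=cv2.INTER_CUBIC))
print(get_state()['time_s'])
```

```text
False
True [2.52793993 1.04526416 2.19195258] 14.4417
hub [581.56395798 -32.92106715]
pin [(9.5, 79.3, 121.0)]
line [(11.6, 53.0, 9.0), (10.9, 46.8, 19.0)]
peg [(-49.3, 47.0, 166.0), (70.9, 47.0, 162.0), (179.1, 47.2, 712.0)]
15.9167
```

View pics/w2c.png

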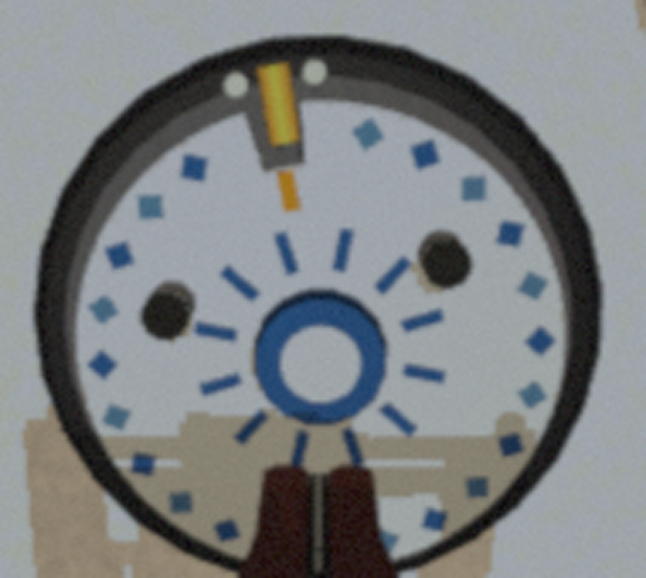

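The pin sits slightly right of the notch's middle, so the notch is about 1.3° short. I'll nudge it, check, and press if aligned.

```bash
cat >> push.py <<'E'
def err(name,dz=0):
    m=measure(name,C,dz); pg=sorted([float(a) for a,r,n in m['peg'] if n<250])
    n=np.mean([a+60 if a<0 else a-60 for a in pg]); return n-float(m['pin'][0][0])
def press():
    p,o=pose(0,0,90); movep(p,o); 
    p[2]=57; g=move_linear(p,feed=12,guard=30); s=get_state(); print('press',g,s['eef_pos'],s['wrist_force'],s['time_s'])
    hold(.3); p[2]=100; move_linear(p,feed=80)
E
python3 - <<'E'
from push import *
p,o=pose(-24,z=110); movep(p,o)
p,o=pose(-24); print(move_linear(p,feed=100,guard=15))
ok=arc(-24,-34.0,feed=25); hold(.2); s=get_state(); print(ok,s['wrist_force'],s['time_s'])
p,o=pose(-27); move_linear(p,feed=60,frame=o)
p[2]=110; move_linear(p,feed=150)
look('w3'); e=err('w3'); print('err',e)
if abs(e)<0.9: 
    press(); look('w4',6.5); print('err4',err('w4',6.5))
px=load('w4' if abs(e)<.9 else 'w3')[0]; cv2.imwrite('pics/w4c.png',cv2.resize(px[105:275,185:375,::-1],None,fx=3.4,fy=3.4,interpolation=cv2.INTER_CUBIC))
print(get_state()['time_s'])
E
```

```text
False
True [1.23949983 0.23389085 1.53328077] 17.7083
hub [581.51200285 -32.88221516]
pin [(9.5, 79.3, 120.0)]
line [(8.2, 53.0, 7.0), (8.9, 45.5, 13.0)]
peg [(-51.0, 47.0, 169.0), (69.3, 46.9, 164.0), (179.1, 47.1, 717.0)]
err -0.3500000000000014
press False [582.50486638 -32.25044324  59.76073494] [-6.72897776  1.47566131 24.7004069 ] 22.6417
hub [581.57436356 -32.94048552]
pin [(9.5, 79.2, 128.0)]
line [(9.4, 49.0, 28.0)]
peg [(-51.0, 47.0, 166.0), (69.5, 47.0, 161.0), (178.7, 47.3, 708.0)]
err4 -0.25
24.3583
```

View pics/w4c.png

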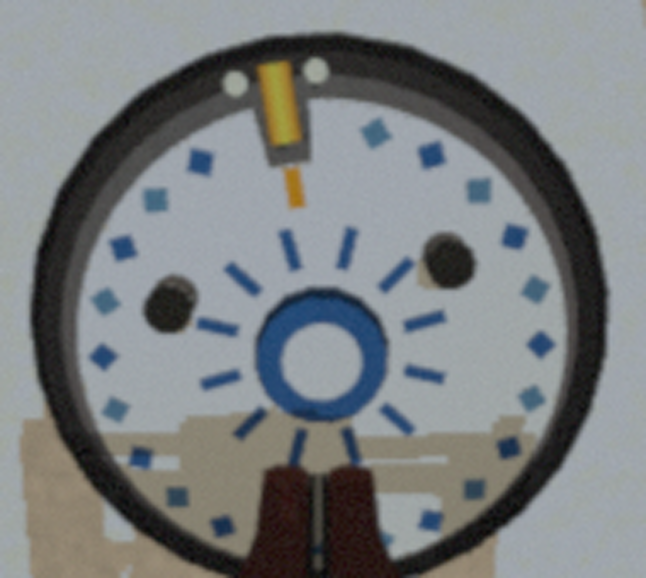

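The notch is centred on the pin, and the press stopped at z≈59.8 at about 25 N (home is 60). I'll confirm with a light touch of the hub, then park and check the side views.

Run:
```python
from push import *
p,o=pose(0,0,72); movep(p,o); f0=np.array(get_state()['wrist_force']); p[2]=57
g=move_linear(p,feed=8,guard=4); s=get_state(); print('touch',g,s['eef_pos'][2],s['wrist_force'],f0)
p[2]=130; move_linear(p,feed=120)
movej([-1.301,0.359,1.51,0,1.272,-0.115])
a=snap('scene','scene1')[0]; b=snap('side','side1')[0]; a0=load('scene0')[0]; b0=load('side0')[0]
s=get_state(); print(s['time_s'])
z=lambda im,x0,x1,y0,y1:cv2.resize(im[y0:y1,x0:x1,::-1],(390,290),interpolation=cv2.INTER_CUBIC)
cv2.imwrite('pics/cmp.png',np.vstack([np.hstack([z(a0,170,400,110,290),z(a,170,400,110,290)]),np.hstack([z(b0,0,560,0,420),z(b,0,560,0,420)])]))
```

```text
touch True 60.11020805359085 [0.57020493 0.64077914 4.44678349] [0.52563878 0.05476408 1.23969405]
29.4
```

View pics/cmp.png

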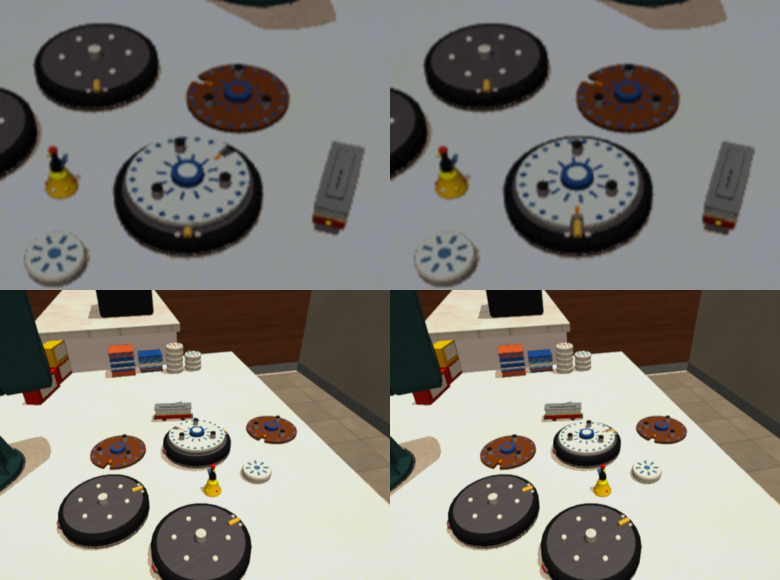

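The before and after pictures show the platter sitting lower and level, with its notch on the pin and the bystanders unmoved. The touch found the hub at 60.1 mm, against 60 when seated.

```bash
python3 -c "
from station import *
hand_in()"
```

```text
the job is handed in; nothing more can be done
```

I turned the platter about 132° clockwise by pushing peg2 with the closed fingertips in three pushes. I then pressed it home at the hub and parked the arm clear before handing the job in. The arm's clock stood at 29.4 s of the allowed 64 s.

- **Alignment:** the notch lay within about 0.35° of the pin before the press and 0.25° after, against a tolerance of about 1.7°.
- **Seating:** the press stopped at z = 59.8 mm at about 25 N. A light touch afterwards found the hub at 60.1 mm, where 60 mm is fully seated.
- **Scene:** the before and after pictures show the platter level and the tram, bell and tin where they stood. I judged both by eye and did not measure them.
- **Disagreements:** the hub position shifted about 1 mm between wrist views, within the calibration. After the final nudge the orange line read up to 1° off the peg-based angle, but after seating the line and the pin agreed to 0.1°.

No check failed.

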